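# Fit the wheel arbor to the polishing lathe

## Task

Fit the wheel arbor to the polishing lathe: take it from its wooden rest and slide its tapered shank squarely into the spindle socket until it bears all round, then let go of it and tap it home with the mallet on the end of its stud - firmly, but without a hard blow or forcing the spindle - so that the taper locks and holds the arbor by friction alone. Then lay the mallet down on the bench, and leave the plaster cast, the bur block and the jar where they are.

Things in the scene. Friction and masses are not known exactly. Their poses are not given: they have to be found in the camera images.
- lathe: Bench polishing lathe, grey, fixed: ribbed motor 124 mm across, axis 130 mm up, its spindle level along its y axis. At +y a steel nose 33 mm across stands 50 mm out of a 56 mm boss (42 mm collar at its root); its 112 mm end bell begins 68 mm behind the nose's end. Origin at bench level below the axis, 72 mm behind the nose's end; z up. A grinding wheel is on its far (-y) end.
- socket (a point): Centre of the socket's mouth in the nose's end, 130 mm above the bench; y points out along the spindle, z up. Taper bore 3 deg half angle, 19 mm wide at the mouth, 14 mm at 50 mm depth. A bearing shank leaves 4 to 8 mm between the arbor's back face and the nose. A shank held 1 mm off-centre rubs on one side well before, and must be let sideways. Pushed in with 5 to 10 N it bears but is not locked.
- arbor: Steel wheel arbor, 0.4 kg, level in a V-grooved wooden rest narrower than it (fingers pass beside), axis 48 mm up. Origin on its axis; y to the wheel. Knurled hub 38 mm wide, y -26 (back face) to 22: grip it. Shank y -26 to -71, 20 to 15 mm. Flange, 60 mm grinding wheel y 26 to 40, nut to 52, then a 10 mm threaded stud ending somewhere from y 56 to 86 (differs each time): strike that.
- mallet: Mallet, 0.26 kg, lying on the bench. Origin at the centre of the head, 15 mm up; z up. Head 32 x 60 x 30 mm, dark wood, with a round white nylon face 29 mm across at each end: the faces are at y +40 and -40 mm. Light wooden handle 19 mm thick along -x, to x -213, with a 30 mm wide end. Grip it 50 to 90 mm from the origin. Taps peaking at 18 to 25 N lock the arbor; 30 N is too hard.
- cast: Bystander: white plaster cast of a jaw, 48 x 62 x 33 mm, origin under its centre.
- bur_block: Bystander: plastic block 42 x 72 x 26 mm full of upright steel burs, 55 mm high in all, origin under its centre.
- paste_jar: Bystander: round grey jar, 52 mm wide, 58 mm high, origin under its centre.
There are look-alikes about, which are no part of the job. What is shaped like the mallet but yellow is not meant.

How it is judged:
On the way, in this order (a step that is already met when the one before it is completed fails the run):
1. the arbor's shank is in the socket, bearing and in line, and the fingers have let go of it (y of arbor in the frame of socket below 0.0345 m and angle between the y axis of arbor and the y axis of socket, either way round below 0.04 rad and contact force between the fingers and arbor below 0.1 N), for 0.2 s.
2. the mallet taps the arbor firmly (contact force between mallet and arbor above 15 N).
At the end, for the whole second after the job is handed in: the shank is in the socket with 1 to 8.5 mm between back face and nose, in line within 2.3 degrees, wedged with over 16 N of grip in the taper, at rest and held by friction alone; the mallet lies at rest on the bench (y of arbor in the frame of socket between 0.027 and 0.0345 m and angle between the y axis of arbor and the y axis of socket, either way round below 0.04 rad and contact force between arbor and lathe above 16 N and linear speed of arbor below 0.01 m/s and height (world z) of mallet below 0.025 m and linear speed of mallet below 0.02 m/s); the robot touches nothing.
It fails at once if the mallet strikes the arbor with a hard blow (contact force between mallet and arbor above 30 N).
It fails at once if the spindle is forced: the load of the arbor in the taper passes 80 N (contact force between arbor and lathe above 80 N).
It fails at once if the plaster cast is moved more than 20 mm (distance of cast from where it was at the start of the episode above 0.02 m).
It fails at once if the bur block is moved more than 20 mm (distance of bur_block from where it was at the start of the episode above 0.02 m).
It fails at once if the jar is moved more than 20 mm (distance of paste_jar from where it was at the start of the episode above 0.02 m).
It also fails if it takes over 72 s, if anything falls off the work surface, if the arm or the gripper's body presses on something with over 40 N, if the wrist force passes 120 N, or if a joint passes its speed limit or range.

## Robot

A 7-joint arm with a two-finger parallel gripper is mounted at the origin on the work surface. World frame = base frame: x ahead of the robot, y to its left, z up, the work surface at z = 0. Lengths are in m, angles in rad, forces in N, time in s.
With the tool pointing down it reaches from about 0.35 to 0.9 m from the base axis. Payload 8.1 kg.
Tool frame: the origin (TCP) lies on the centre line of the jaws, within the pads' length; the fingertips stand arm.tips_ahead ahead of it and the grasp point (between the pads) lies 8 mm behind it (arm.tips_ahead is the distance from the TCP to the fingertips, in m); z points along the fingers, y is the direction in which the jaws open and shut (so a half turn about z gives the same grasp; the last joint's range is limited). The gripper opens to 92 mm and grips with 3 to 60 N. Pads are 19 mm wide; open, the fingers measure 130 mm over their backs; the gripper's body (75 mm by 190 mm) begins 47 mm behind the grasp point.
Start: joints at [-0.103, 0.434, 0.025, 1.573, -0.012, 1.134, -0.075], TCP at [0.625, -0, 0.238] pointing down, gripper open.
Joint ranges: [-2.62, 2.62], [-0.44, 2.09], [-1.27, 1.32], [0.08, 2.57], [-1.32, 4.46], [0.12, 2], [-2.74, 2.74]. Speed limits (rad/s): [2.22, 2.22, 3.01, 3.01, 3.14, 3.14, 3.14].

## Interface

Orientations are given as a rotation vector (axis times angle).
In Python, from cell import arm gives the robot as it stands. The module is installed in compiled form; this text tells all that it offers.
- The arm moves only by the tool jog_arm, never from a script. Its argument "moves" is a list of rows, each an object with "twist": the turn, a rotation vector about the tool's x, y, z in units of 10 degrees (1.0 is 10 degrees), a list of three; "xyz": the shift along the tool's x, y, z in units of 60 mm (1.0 is 60 mm), a list of three; "grip": the closure, from -1 (fully open) to 1 (shut). A call has 1 to 5 rows; each row is the pose to reach, as a shift and turn from the pose commanded when the call began, along the tool's axes at that moment; what a row does not reach only later rows make up. A row lasts 1/8 s, in which the tool goes at most 62.5 mm and 10.7 degrees, less where a joint would pass 70% of its speed; a pose out of reach is approached as far as the arm can. A call with a gripper value outside its range is refused whole. The fingers move at their own pace and stop on an object; "force" is the grip in N (left out, the last holds). Time passes only in rows, so rows that repeat a pose let the fingers close. It gives the time, the measured TCP pose, the force and the opening at its end, in the units of the state.
- arm.observe(): the state, without advancing time (a new reading comes with each control period).
- arm.get_image(name): name is "scene" or "side" or "wrist"; returns the picture (400x640x3 uint8, blue, green, red); there is no depth.
- arm.camera_params(name): a dict with "mtx" (3x3 intrinsics, pixels), "T" (4x4, takes a point from camera to world coordinates); the wrist camera has in their place "T_tool_cam" (4x4, takes a point from camera to tool coordinates, whose origin is the TCP and whose axes are the flange's). Camera axes: x right, y down, z forward; pixel columns grow to the right and rows downward; lengths in m; the calibration is good to about 2 mm. A picture is of the moment at which its call begins: read the wrist's pose just before it. camera_params takes no time and is no camera call.
- arm.sign_off(): hands the job in, once; it reports no verdict.
The state is a dict: "clock": time; "joints": joint angles; "dq": joint speeds; "joint_efforts": joint torques, N m; "position": TCP position; "ee_rot": TCP orientation; "force": force on the tool from outside, world axes, zero at the start; "ft_torque": the same for the moment, N m; "width": opening from 0.0 (shut) to 1.0 (fully open).
Only numpy, scipy, OpenCV 4.12 (cv2) and the standard library are available. Lean on these libraries where they do the work, as an engineer would, in place of code of your own. Each camera call takes 0.05 s, during which the arm holds its last target. There are 200 camera calls.

## Working session

There is one attempt and no reset: what is moved stays moved. The work goes in short steps, Python scripts to look and compute and a tool call to move; the robot and the scene stay as the last step left them, time stands still between calls to the robot, and variables do not carry over. Pictures are saved under pics/ and viewed, about 8 in all and at most 12, crops included, and the job is handed in when it is done.

Besides the shell and the picture viewer there is one more tool, called after "Call:" by a JSON object that holds its "fn" and its "kwargs", one argument or row to a line. jog_arm: Moves the arm, as the interface text tells. Its arguments: {"type":"object","properties":{"moves":{"type":"array","items":{"type":"object","properties":{"twist":{"type":"array","items":{"type":"number"}},"xyz":{"type":"array","items":{"type":"number"}},"grip":{"type":"number"}}}},"force":{"type":"number"}},"required":["moves"]}

```bash
mkdir -p pics; python3 - <<'E'
from cell import arm
import cv2,numpy as np
print(arm.observe()); print(arm.tips_ahead)
for n in ("scene","side"):
    cv2.imwrite(f"pics/{n}0.png",arm.get_image(n)); p=arm.camera_params(n); print(n,np.round(p["mtx"],1).tolist(),np.round(p["T"],4).tolist())
cv2.imwrite("pics/wrist0.png",arm.get_image("wrist")); print(arm.camera_params("wrist"))
E
```

```text
{'clock': 0.0, 'joints': array([-0.10260081,  0.43521152,  0.02494592,  1.574081  , -0.01160377,
        1.13396954, -0.07509834]), 'dq': array([-0.00013613,  0.00076395, -0.00044423,  0.00143719,  0.00072073,
        0.00010645, -0.0002148 ]), 'joint_efforts': array([ 3.89017032e-04, -6.67853522e+01,  9.84863900e-01, -3.14464223e+01,
       -6.05165795e-02,  4.27553023e-02,  1.12382318e-04]), 'position': array([ 6.24522719e-01, -3.70062977e-05,  2.36957974e-01]), 'ee_rot': array([-2.22079247e+00, -2.22069427e+00,  1.82495763e-03]), 'force': array([ 0.51867484,  0.80534054, -0.11127831]), 'ft_torque': array([0.02109763, 0.02547573, 0.01109579]), 'width': 1.0042106806806423}
0.011
scene [[391.4, 0.0, 323.5], [0.0, 391.4, 196.9], [0.0, 0.0, 1.0]] [[-0.8123, 0.4852, -0.3236, 0.9412], [0.5832, 0.6788, -0.4462, 0.6606], [0.0032, -0.5512, -0.8344, 1.0861], [0.0, 0.0, 0.0, 1.0]]
side [[508.4, 0.0, 311.5], [0.0, 508.4, 194.4], [0.0, 0.0, 1.0]] [[-0.7701, -0.3957, 0.5004, -0.1721], [-0.6377, 0.5001, -0.5859, 0.9551], [-0.0184, -0.7703, -0.6375, 1.0423], [0.0, 0.0, 0.0, 1.0]]
{'mtx': array([[342.52397088,   0.        , 320.67099066],
       [  0.        , 342.52397088, 199.49274326],
       [  0.        ,   0.        ,   1.        ]]), 'T_tool_cam': array([[ 4.34517353e-05, -9.62982613e-01, -2.69563508e-01,
         7.27365022e-02],
       [ 9.99999916e-01,  1.51391511e-04, -3.79634698e-04,
        -1.11593386e-03],
       [ 4.06391241e-04, -2.69563469e-01,  9.62982539e-01,
        -1.46843245e-01],
       [ 0.00000000e+00,  0.00000000e+00,  0.00000000e+00,
         1.00000000e+00]])}
```

View pics/scene0.png

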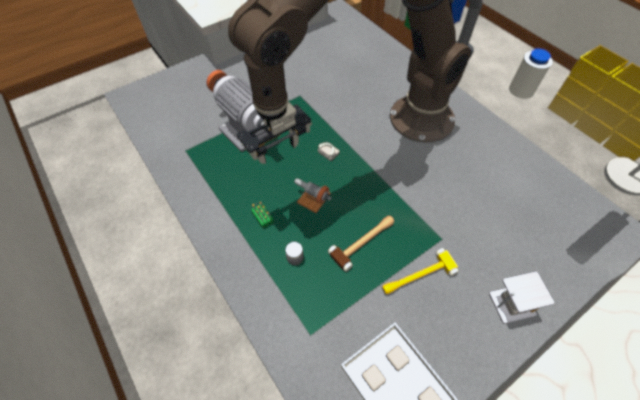

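View pics/side0.png

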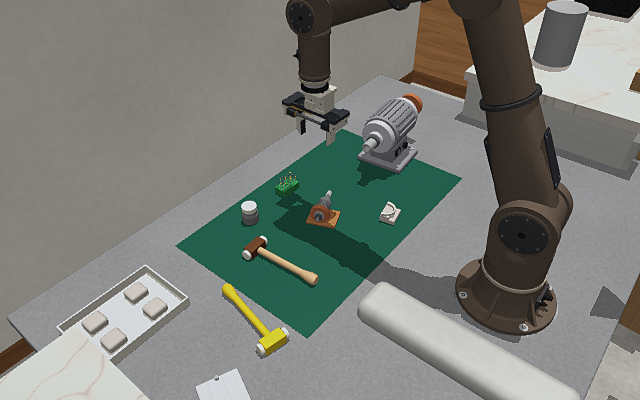

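Scene view: the dark mallet has its head at about (341,258) and its handle end at (390,220). The yellow look-alike is at (425,272), the arbor at (314,193), the lathe at (240,105), the bur block at (261,213), the jar at (294,252) and the cast at (328,150). In the side view the mallet head is at (256,248), the yellow one at (260,320), the arbor at (323,208) and the nose end at about (366,147). I choose the dark-headed mallet with white faces, and will check it in a close crop.

```bash
cat > h.py <<'E'
import cv2,numpy as np
from cell import arm
from scipy.spatial.transform import Rotation as R
def cam(n):
    p=arm.camera_params(n)
    if n!="wrist": return p["mtx"],p["T"]
    s=arm.observe(); T=np.eye(4); T[:3,:3]=R.from_rotvec(s["ee_rot"]).as_matrix(); T[:3,3]=s["position"]
    return p["mtx"],T@p["T_tool_cam"]
def ray(c,uv):
    K,T=c; d=T[:3,:3]@np.linalg.inv(K)@np.array([*uv,1.]); return T[:3,3],d/np.linalg.norm(d)
def onz(c,uv,z):
    o,d=ray(c,uv); return o+d*(z-o[2])/d[2]
def tri(pairs):
    A=np.zeros((3,3));b=np.zeros(3);rs=[ray(*p) for p in pairs]
    for o,d in rs: P=np.eye(3)-np.outer(d,d);A+=P;b+=P@o
    x=np.linalg.solve(A,b); return x,[round(float(np.linalg.norm((np.eye(3)-np.outer(d,d))@(x-o))),4) for o,d in rs]
def proj(c,X):
    K,T=c; p=K@(T[:3,:3].T@(np.asarray(X)-T[:3,3])); return p[:2]/p[2]
def crop(im,x,y,w,h,k): return cv2.resize(im[y:y+h,x:x+w],None,fx=k,fy=k,interpolation=cv2.INTER_CUBIC)
E
python3 - <<'E'
from h import *
a=cv2.imread("pics/side0.png");b=cv2.imread("pics/scene0.png")
top=np.hstack([crop(a,345,80,80,60*5//4,5),crop(a,225,180,133,125,3)[:375,:399]])
bot=np.hstack([crop(b,200,60,100,55,4)[:220],crop(b,290,170,100,55,4)])
w=min(top.shape[1],bot.shape[1]); cv2.imwrite("pics/c1.png",np.vstack([top[:,:w],bot[:,:w]]))
E
```

```text
(no output)
```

View pics/c1.png

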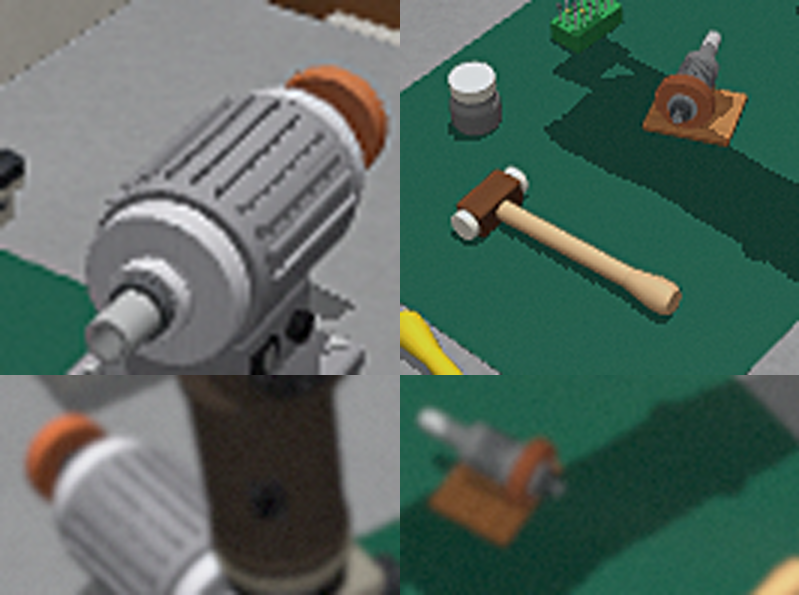

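View pics/wrist0.png

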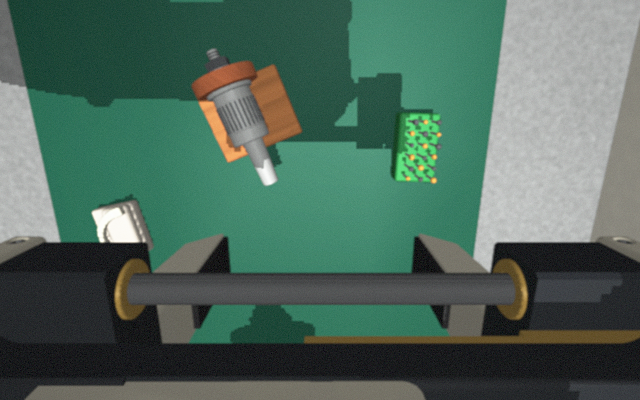

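The crop confirms the choice: the brown head with white faces sits in the side view at (248,254) and (264,241), with its handle end at (314,279). The nose mouth is at side (366,148) and the far wheel near (414,103). In the wrist view the shank tip is at (268,178) and the stud end at (211,52).

```bash
python3 - <<'E'
from h import *
S=cam("side");C=cam("scene");W=cam("wrist")
for n,c,uv,z in [("nose",S,(366.4,148),.13),("boss",S,(375.5,139.5),.13),("wheel",S,(414,103),.13),
 ("shank tip",W,(268,176),.048),("stud end",W,(211,53),.048),("hub/shank",W,(252,137),.048),("arb side stud",S,(225+80/3.+ (680-480)/3.,180+108/3.),.048),
 ("shank tip side",S,(225+(714-400)/3,180+38/3),.048),
 ("face1",S,(247.7,254.5),.015),("face2",S,(263.7,240.7),.015),("handle end",S,(314.3,279.3),.012),("handle root",S,(225+110/3,180+212/3),.015),
 ("head scene",C,(341,258),.015),("hend scene",C,(390,221),.012),("bur W",W,(417,150),.03),("cast",W,(122,222),.02),("cast s",S,(390,212),.02),("jar",S,(250,213),.03),("bur s",S,(287,185),.02)]:
    print(n,np.round(onz(c,uv,z),4))
print(R.from_rotvec(arm.observe()["ee_rot"]).as_matrix().round(3))
E
```

```text
nose [ 0.5547 -0.1678  0.13  ]
boss [ 0.5593 -0.2255  0.13  ]
wheel [ 0.5835 -0.505   0.13  ]
shank tip [0.5705 0.003  0.048 ]
stud end [0.5234 0.117  0.048 ]
hub/shank [0.5566 0.0415 0.048 ]
arb side stud [0.5298 0.1049 0.048 ]
shank tip side [ 5.699e-01 -1.000e-04  4.800e-02]
face1 [0.6064 0.3231 0.015 ]
face2 [0.6091 0.2559 0.015 ]
handle end [0.4062 0.2748 0.012 ]
handle root [0.5862 0.2881 0.015 ]
head scene [0.6104 0.2948 0.015 ]
hend scene [0.4067 0.2826 0.012 ]
bur W [0.7225 0.0266 0.03  ]
cast [ 0.3996 -0.0556  0.02  ]
cast s [ 0.3917 -0.0675  0.02  ]
jar [0.7116 0.2066 0.03  ]
bur s [0.723  0.0278 0.02  ]
[[ 0.     1.    -0.001]
 [ 1.    -0.    -0.   ]
 [-0.    -0.001 -1.   ]]
```

Call:
{"fn": "jog_arm", "kwargs": {
  "moves": [
    {"twist":[0,0,-0.9],"xyz":[0.1,-0.5,0.7],"grip":-1},
    {"twist":[0,0,-1.8],"xyz":[0.18,-0.94,1.28],"grip":-1},
    {"twist":[0,0,-2.24],"xyz":[0.18,-0.94,1.28],"grip":-1},
    {"twist":[0,0,-2.24],"xyz":[0.18,-0.94,1.28],"grip":-1}
  ]
}}

```text
clock: 0.65
position: [0.5684, 0.0107, 0.1606]
ee_rot: [-1.748, -2.61, 0.0]
force: [0.4, -0.1, 0.1]
width: 0.999
```

```bash
python3 - <<'E'
from h import *
s=arm.observe();print(s["clock"],s["position"],s["dq"].round(3)); c=cam("wrist")
im=arm.get_image("wrist"); b=arm.get_image("scene"); cv2.imwrite("pics/w1.png",im); cv2.imwrite("pics/s1.png",b)
np.savez("w1",K=c[0],T=c[1])
cv2.imwrite("pics/c2.png",np.vstack([im[:300],np.hstack([crop(b,190,55,160,75,4)])[:300]]))
E
```

```text
0.65 [0.56835609 0.01069549 0.16064491] [-0.004 -0.005  0.014 -0.028 -0.007  0.001 -0.042]
```

View pics/c2.png

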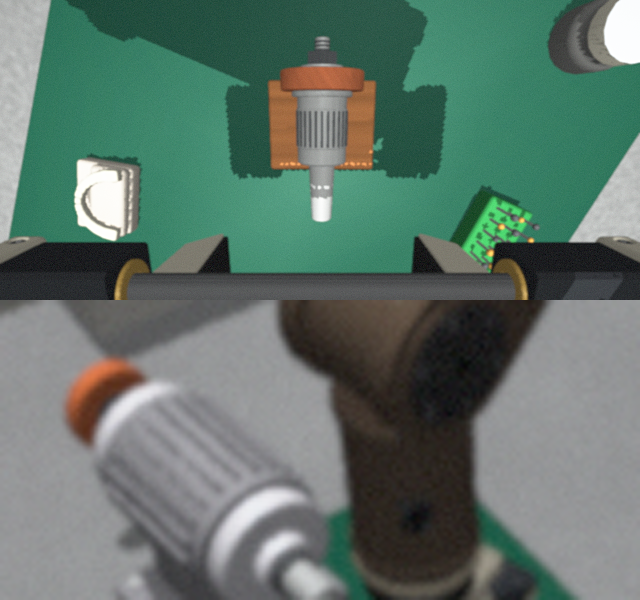

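The wrist view shows the arbor axis upright at column 321–322, so the yaw is right. The shank tip is at row 220, the hub's back face about row 164 and the stud end about row 38. The scene crop shows the nose clear of the arm.

```bash
python3 - <<'E'
from h import *
c=cam("wrist");s=arm.observe();M=R.from_rotvec(s["ee_rot"]).as_matrix()
for n,uv,z in [("tip",(321,220),.048),("back",(322,164),.05),("wheel back top",(322,90),.078),("wheel front top",(322,68),.078),("stud",(322,37),.05)]:
    X=onz(c,uv,z);print(n,X.round(4),"tool",(M.T@(X-s["position"])).round(4))
C=cam("scene")
for uv in [(190+322/4,55+280/4),(190+280/4,55+250/4),(190+125/4,55+95/4)]: print(np.round(onz(C,uv,.13),4))
E
```

```text
tip [ 0.5749 -0.0051  0.048 ] tool [-0.0167 -0.0008  0.1133]
back [0.5583 0.0375 0.05  ] tool [ 0.029  -0.      0.1113]
wheel back top [0.5382 0.0861 0.078 ] tool [ 0.0816 -0.0002  0.0833]
wheel front top [0.5332 0.0983 0.078 ] tool [ 0.0948 -0.0002  0.0833]
stud [0.5247 0.1194 0.05  ] tool [ 1.175e-01 -1.000e-04  1.112e-01]
[ 0.5465 -0.1866  0.13  ]
[ 0.5573 -0.2367  0.13  ]
[ 0.5725 -0.4881  0.13  ]
```

Call:
{"fn": "jog_arm", "kwargs": {
  "moves": [
    {"xyz":[0.88,0,0.3],"grip":-1},
    {"xyz":[0.88,0,1.2],"grip":-1},
    {"xyz":[0.88,0,2.0],"grip":-1},
    {"xyz":[0.88,0,2.0],"grip":-1},
    {"xyz":[0.88,0,2.0],"grip":1}
  ],
  "force": 40
}}

```text
invalid input at $.moves[0]: expected keys twist, xyz, grip
```

Call:
{"fn": "jog_arm", "kwargs": {
  "moves": [
    {"xyz":[0,0,0],"grip":1},
    {"xyz":[0,0,0],"grip":1},
    {"xyz":[0,0,0],"grip":1}
  ],
  "force": 40
}}

```text
invalid input at $.moves[0]: expected keys twist, xyz, grip
```

Call:
{"fn": "jog_arm", "kwargs": {
  "moves": [
    {"twist":[0,0,0],"xyz":[0.88,0,0.3],"grip":-1},
    {"twist":[0,0,0],"xyz":[0.88,0,1.2],"grip":-1},
    {"twist":[0,0,0],"xyz":[0.88,0,2.0],"grip":-1},
    {"twist":[0,0,0],"xyz":[0.88,0,2.0],"grip":-1},
    {"twist":[0,0,0],"xyz":[0.88,0,2.0],"grip":1}
  ],
  "force": 40
}}

```text
clock: 1.38
position: [0.5498, 0.0597, 0.0425]
ee_rot: [1.748, 2.608, 0.002]
force: [1.0, 0.1, 1.0]
width: 0.936
```

Call:
{"fn": "jog_arm", "kwargs": {
  "moves": [
    {"twist":[0,0,0],"xyz":[0,0,0],"grip":1},
    {"twist":[0,0,0],"xyz":[0,0,0],"grip":1},
    {"twist":[0,0,0],"xyz":[0,0,0],"grip":1}
  ],
  "force": 40
}}

```text
clock: 1.75
position: [0.5489, 0.0596, 0.0417]
ee_rot: [1.747, 2.61, 0.001]
force: [0.3, 0.7, 0.5]
width: 0.615
```

Call:
{"fn": "jog_arm", "kwargs": {
  "moves": [
    {"twist":[0,0,0],"xyz":[0,0,0],"grip":1},
    {"twist":[0,0,0],"xyz":[0,0,0],"grip":1},
    {"twist":[0,0,0],"xyz":[0,0,0],"grip":1},
    {"twist":[0,0,0],"xyz":[0,0,0],"grip":1}
  ],
  "force": 40
}}

```text
clock: 2.25
position: [0.5489, 0.0597, 0.0411]
ee_rot: [1.747, 2.61, 0.001]
force: [2.1, 0.8, 0.9]
width: 0.404
```

Call:
{"fn": "jog_arm", "kwargs": {
  "moves": [
    {"twist":[0,0,0],"xyz":[0,0,-0.6],"grip":1},
    {"twist":[0,0,0],"xyz":[0,0,-1.5],"grip":1},
    {"twist":[0,0,0.6],"xyz":[0,0,-2.4],"grip":1},
    {"twist":[0,0,1.2],"xyz":[0,0,-3.4],"grip":1},
    {"twist":[0,0,1.75],"xyz":[-0.2,-0.2,-3.7],"grip":1}
  ],
  "force": 50
}}

```text
clock: 2.88
position: [0.543, 0.0453, 0.2662]
ee_rot: [2.124, 2.312, 0.006]
force: [-0.4, -0.4, -5.6]
width: 0.4
```

Call:
{"fn": "jog_arm", "kwargs": {
  "moves": [
    {"twist":[0,0,0],"xyz":[-0.9,-0.4,0],"grip":1},
    {"twist":[0,0,0],"xyz":[-1.8,-0.8,0],"grip":1},
    {"twist":[0,0,0],"xyz":[-2.7,-1.2,0],"grip":1},
    {"twist":[0,0,0],"xyz":[-3.6,-1.6,0],"grip":1},
    {"twist":[0,0,0],"xyz":[-4.3,-1.9,0],"grip":1}
  ]
}}

```text
clock: 3.5
position: [0.4481, -0.225, 0.2622]
ee_rot: [-2.125, -2.311, 0.002]
force: [0.9, -0.1, -4.8]
width: 0.402
```

Call:
{"fn": "jog_arm", "kwargs": {
  "moves": [
    {"twist":[0,0,0],"xyz":[-0.2,0,0],"grip":1},
    {"twist":[0,0,0],"xyz":[-0.2,0,0],"grip":1},
    {"twist":[0,0,0],"xyz":[-0.2,0,0],"grip":1}
  ]
}}

```text
clock: 3.88
position: [0.4518, -0.233, 0.2625]
ee_rot: [-2.121, -2.316, -0.0]
force: [0.3, 0.2, -4.6]
width: 0.405
```

```bash
python3 - <<'E'
from h import *
s=arm.observe();print(s["clock"],s["position"],s["dq"].round(3)); c=cam("wrist")
im=arm.get_image("wrist"); cv2.imwrite("pics/w2.png",im)
np.savez("w2",K=c[0],T=c[1])
E
```

```text
3.875 [ 0.4517556  -0.23300186  0.26245765] [-0.008 -0.004 -0.    -0.001  0.004 -0.     0.004]
```

View pics/w2.png

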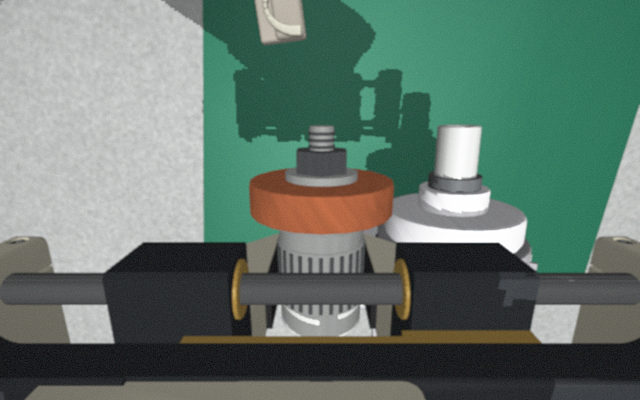

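The wrist view shows the nose from above: its end is at about row 126, columns 438–481, and it runs down to the collar at row 175. The held arbor is centred at column 321.

```bash
python3 - <<'E'
from h import *
im=cv2.imread("pics/w2.png");f=np.load("w2.npz");c=(f["K"],f["T"])
sat=cv2.cvtColor(im,cv2.COLOR_BGR2HSV)[...,1].astype(float)
def edges(r,a,b,t=70,lo=0):
    x=sat[r,a:b]; m=x<t; i=np.where(m)[0]
    i0,i1=i[0],i[-1]
    L=a+i0-1+(x[i0-1]-t)/(x[i0-1]-x[i0]); Rr=a+i1+(t-x[i1])/(x[i1+1]-x[i1]); return L,Rr
o=c[1][:3,3]
pts=[]
for r in range(134,172,4):
    L,Rr=edges(r,415,510); d=(ray(c,(L,r))[1]+ray(c,(Rr,r))[1]); X=o+d*(.13-o[2])/d[2]; pts.append(X); print(r,round(L,1),round(Rr,1),X.round(4))
pts=np.array(pts); k=np.polyfit(pts[:,1],pts[:,0],1); print("dx/dy",k, "rms",np.std(pts[:,0]-np.polyval(k,pts[:,1])))
col=sat[118:136,459].round(0); print("end col",col)
for r,z in [(126,.1465),(127,.1465),(128,.1465),(126,.13)]: print(r,z,onz(c,(459.5,r),z).round(4))
M=R.from_rotvec(arm.observe()["ee_rot"]).as_matrix();print(M.round(4))
for r,a,b in [(128,295,345),(134,295,345)]: print("stud",r,edges(r,a,b))
for r in (180,195,205): 
    x=im[r,230:410].astype(int); m=np.where((x[:,2]-x[:,1])>25)[0]; print("wheel",r,230+m[0],230+m[-1])
for r in (160,165):
    x=im[r].astype(int); m=np.where(x[280:365,1]-x[280:365,2]<15)[0]; print("nut",r,280+m[0],280+m[-1])
# boss and bell edges
for r in (196,200,205): print("boss",r,edges(r,400,520))
E
```

```text
134 436.7 481.2 [ 0.5564 -0.1741  0.13  ]
138 436.3 480.6 [ 0.5566 -0.1773  0.13  ]
142 435.6 480.3 [ 0.5569 -0.1805  0.13  ]
146 435.5 479.8 [ 0.5572 -0.1837  0.13  ]
150 435.0 479.5 [ 0.5575 -0.1869  0.13  ]
154 434.7 479.0 [ 0.5579 -0.1901  0.13  ]
158 434.5 478.5 [ 0.5582 -0.1934  0.13  ]
162 434.2 478.1 [ 0.5586 -0.1967  0.13  ]
166 433.8 477.6 [ 0.5588 -0.2     0.13  ]
170 433.3 477.3 [ 0.5591 -0.2033  0.13  ]
dx/dy [-0.09670575  0.53949499] rms 3.449484736971342e-05
end col [128. 133. 137. 136. 129. 123.  61.  13.   6.   4.   2.   4.   1.   2.
   1.   1.   1.   1.]
126 0.1465 [ 0.5494 -0.1674  0.1465]
127 0.1465 [ 0.5496 -0.1681  0.1465]
128 0.1465 [ 0.5497 -0.1689  0.1465]
126 0.13 [ 0.556  -0.1678  0.13  ]
[[-8.790e-02  9.961e-01 -6.000e-04]
 [ 9.961e-01  8.790e-02  9.000e-04]
 [ 1.000e-03 -5.000e-04 -1.000e+00]]
stud 128 (np.float64(308.2916666666667), np.float64(334.1525423728813))
stud 134 (np.float64(308.5079365079365), np.float64(334.10869565217394))
wheel 180 251 391
wheel 195 250 392
wheel 205 251 392
nut 160 297 345
nut 165 298 344
boss 196 (np.float64(399.65354330708664), np.float64(490.1304347826087))
boss 200 (np.float64(399.5492957746479), np.float64(497.2))
boss 205 (np.float64(399.5407407407407), np.float64(510.9117647058824))
```

Call:
{"fn": "jog_arm", "kwargs": {
  "moves": [
    {"twist":[0,0,0],"xyz":[0.8,0.5,0],"grip":1},
    {"twist":[0,0,0],"xyz":[1.6,1.0,0],"grip":1},
    {"twist":[0,0,-0.05],"xyz":[2.4,1.5,0],"grip":1},
    {"twist":[0,0,-0.05],"xyz":[2.8,1.82,0.8],"grip":1},
    {"twist":[0,0,-0.05],"xyz":[2.8,1.82,1.7],"grip":1}
  ]
}}

```text
clock: 4.55
position: [0.5481, -0.0528, 0.1604]
ee_rot: [2.105, 2.33, 0.006]
force: [-0.1, -1.1, -5.0]
width: 0.403
```

Call:
{"fn": "jog_arm", "kwargs": {
  "moves": [
    {"twist":[0,0,0],"xyz":[0,0,0.62],"grip":1},
    {"twist":[0,0,0],"xyz":[0,0,0.62],"grip":1},
    {"twist":[0,0,0],"xyz":[0,0,0.62],"grip":1},
    {"twist":[0,0,0],"xyz":[0,0,0.62],"grip":1}
  ]
}}

```text
clock: 5.05
position: [0.5473, -0.0579, 0.1257]
ee_rot: [2.113, 2.322, 0.004]
force: [0.0, -0.3, -4.7]
width: 0.401
```

```bash
cat > st.py <<'E'
from h import *
P0=np.array([.5555,-.166,.13]);a=np.array([-.0963,.9954,0]);a/=np.linalg.norm(a);n=np.array([a[1],-a[0],0])
s=arm.observe();d=s["position"]-P0;M=R.from_rotvec(s["ee_rot"]).as_matrix()
print("clk",s["clock"],"along %.4f side %.4f z %.4f"%(d@a,d@n,s["position"][2]),"F along/side/z",np.round([s["force"]@a,s["force"]@n,s["force"][2]],1),"T",s["ft_torque"].round(2),"xt.(a,n,z)",np.round([M[:,0]@a,M[:,0]@n,M[2,0]],4),"zt",M[:,2].round(4))
E
python3 st.py; python3 - <<'E'
from h import *
a=arm.get_image("side");b=arm.get_image("scene");cv2.imwrite("pics/side3.png",a);cv2.imwrite("pics/scene3.png",b)
cv2.imwrite("pics/c3.png",np.vstack([crop(a,300,95,130,58,6)[:330,:780],crop(b,230,90,130,45,6)[:270,:780]]))
E
```

```text
clk 5.05 along 0.1083 side 0.0022 z 0.1257 F along/side/z [-0.3  0.  -4.7] T [-0.01 -0.05  0.01] xt.(a,n,z) [ 1.0e+00  2.1e-03 -3.0e-04] zt [ 3.5e-03  1.0e-04 -1.0e+00]
```

View pics/c3.png

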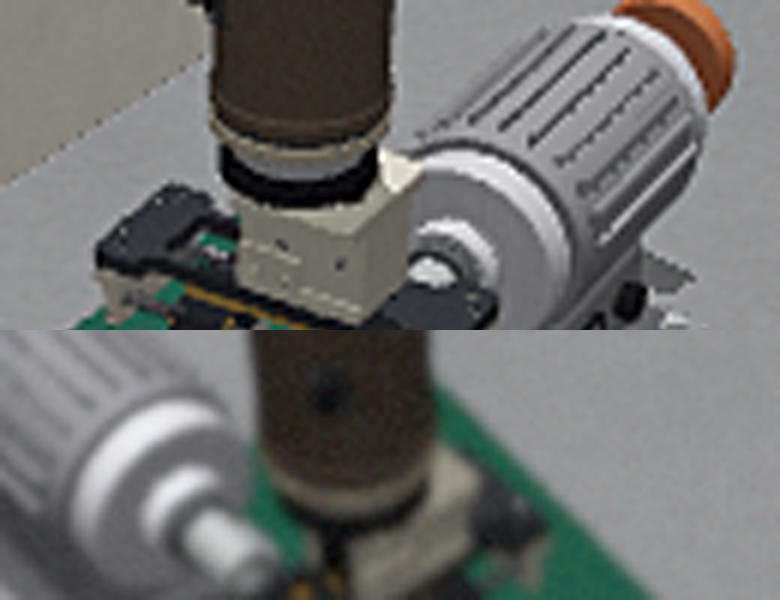

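The arbor hides behind the gripper in both fixed views, so I go by the measured pose and by feel.

Call:
{"fn": "jog_arm", "kwargs": {
  "moves": [
    {"twist":[0,0,0],"xyz":[-0.3,-0.025,0.045],"grip":1},
    {"twist":[0,0,0],"xyz":[-0.6,-0.025,0.045],"grip":1},
    {"twist":[0,0,0],"xyz":[-0.6,-0.025,0.045],"grip":1}
  ]
}}

```text
clock: 5.52
position: [0.5477, -0.0974, 0.1211]
ee_rot: [2.119, 2.318, -0.001]
force: [0.2, 0.2, -5.1]
width: 0.402
```

```bash
python3 st.py
```

```text
clk 5.525 along 0.0690 side -0.0012 z 0.1211 F along/side/z [ 0.2  0.2 -5.1] T [ 0.02 -0.01 -0.01] xt.(a,n,z) [ 1.      0.0065 -0.0014] zt [ 2.0e-04 -1.4e-03 -1.0e+00]
```

Call:
{"fn": "jog_arm", "kwargs": {
  "moves": [
    {"twist":[0,0,0.03],"xyz":[0,0,0],"grip":1},
    {"twist":[0,0,0.03],"xyz":[0,0,0],"grip":1},
    {"twist":[0,0,0.03],"xyz":[0,0,0],"grip":1}
  ]
}}

```text
clock: 5.9
position: [0.5478, -0.0935, 0.121]
ee_rot: [-2.119, -2.319, -0.0]
force: [-0.6, -0.1, -4.9]
width: 0.407
```

```bash
python3 st.py
```

```text
clk 5.9 along 0.0729 side -0.0007 z 0.1210 F along/side/z [-0.1 -0.6 -4.9] T [-0.05 -0.01 -0.02] xt.(a,n,z) [1.0e+00 6.7e-03 2.0e-04] zt [-0.e+00  2.e-04 -1.e+00]
```

Call:
{"fn": "jog_arm", "kwargs": {
  "moves": [
    {"twist":[0,0,-0.04],"xyz":[0,0.023,-0.035],"grip":1},
    {"twist":[0,0,-0.04],"xyz":[0,0.023,-0.035],"grip":1},
    {"twist":[0,0,-0.04],"xyz":[-0.15,0.023,-0.035],"grip":1},
    {"twist":[0,0,-0.04],"xyz":[-0.3,0.023,-0.035],"grip":1},
    {"twist":[0,0,-0.04],"xyz":[-0.3,0.023,-0.035],"grip":1}
  ]
}}

```text
clock: 6.52
position: [0.5508, -0.1135, 0.1231]
ee_rot: [2.114, 2.323, -0.001]
force: [-0.1, -0.2, -4.4]
width: 0.401
```

```bash
python3 st.py
```

```text
clk 6.525 along 0.0527 side 0.0004 z 0.1231 F along/side/z [-0.2 -0.2 -4.4] T [ 0.02 -0.02  0.04] xt.(a,n,z) [ 1.0e+00  2.6e-03 -7.0e-04] zt [ 2.e-04 -7.e-04 -1.e+00]
```

Call:
{"fn": "jog_arm", "kwargs": {
  "moves": [
    {"twist":[0,0,-0.015],"xyz":[-0.1,0.004,0],"grip":1},
    {"twist":[0,0,-0.015],"xyz":[-0.17,0.004,0],"grip":1},
    {"twist":[0,0,-0.015],"xyz":[-0.17,0.004,0],"grip":1}
  ]
}}

```text
clock: 6.9
position: [0.5519, -0.1226, 0.1231]
ee_rot: [2.11, 2.327, -0.0]
force: [0.3, 0.3, -3.8]
width: 0.404
```

```bash
python3 st.py
```

```text
clk 6.9 along 0.0436 side 0.0006 z 0.1231 F along/side/z [ 0.3  0.3 -3.8] T [-0.06  0.02 -0.05] xt.(a,n,z) [ 1.0e+00 -1.4e-03 -2.0e-04] zt [ 0.e+00 -2.e-04 -1.e+00]
```

Call:
{"fn": "jog_arm", "kwargs": {
  "moves": [
    {"twist":[0,0,0],"xyz":[-0.04,0,0],"grip":1},
    {"twist":[0,0,0],"xyz":[-0.08,0,0],"grip":1},
    {"twist":[0,0,0],"xyz":[-0.08,0,0],"grip":1}
  ]
}}

```text
clock: 7.28
position: [0.5526, -0.127, 0.1232]
ee_rot: [2.109, 2.328, 0.0]
force: [0.9, -0.6, -5.2]
width: 0.405
```

```bash
python3 st.py
```

```text
clk 7.275 along 0.0391 side 0.0008 z 0.1232 F along/side/z [-0.7  0.9 -5.2] T [-0.02 -0.04  0.02] xt.(a,n,z) [ 1.0e+00 -1.9e-03 -2.0e-04] zt [ 3.e-04 -1.e-04 -1.e+00]
```

Call:
{"fn": "jog_arm", "kwargs": {
  "moves": [
    {"twist":[0,0,0],"xyz":[-0.04,0,0],"grip":1},
    {"twist":[0,0,0],"xyz":[-0.06,0,0],"grip":1},
    {"twist":[0,0,0],"xyz":[-0.06,0,0],"grip":1}
  ]
}}

```text
clock: 7.65
position: [0.553, -0.1305, 0.1232]
ee_rot: [2.109, 2.328, 0.0]
force: [1.2, 0.1, -4.0]
width: 0.402
```

```bash
python3 st.py
```

```text
clk 7.65 along 0.0356 side 0.0009 z 0.1232 F along/side/z [-0.   1.2 -4. ] T [ 0.1  -0.3   0.08] xt.(a,n,z) [ 1.0e+00 -2.1e-03 -1.0e-04] zt [ 4.e-04 -1.e-04 -1.e+00]
```

Call:
{"fn": "jog_arm", "kwargs": {
  "moves": [
    {"twist":[0,0,0],"xyz":[-0.02,0.006,0],"grip":1},
    {"twist":[0,0,0],"xyz":[-0.035,0.006,0],"grip":1},
    {"twist":[0,0,0],"xyz":[-0.035,0.006,0],"grip":1}
  ]
}}

```text
clock: 8.02
position: [0.5534, -0.1326, 0.1231]
ee_rot: [2.109, 2.328, -0.0]
force: [0.7, 0.3, -5.3]
width: 0.402
```

```bash
python3 st.py
```

```text
clk 8.025 along 0.0335 side 0.0011 z 0.1231 F along/side/z [ 0.3  0.7 -5.3] T [-0.02 -0.15  0.05] xt.(a,n,z) [ 1.0e+00 -1.9e-03 -1.0e-04] zt [ 0.e+00 -1.e-04 -1.e+00]
```

Call:
{"fn": "jog_arm", "kwargs": {
  "moves": [
    {"twist":[0,0,0],"xyz":[-0.02,0.004,0],"grip":1},
    {"twist":[0,0,0],"xyz":[-0.035,0.004,0],"grip":1},
    {"twist":[0,0,0],"xyz":[-0.035,0.004,0],"grip":1}
  ]
}}

```text
clock: 8.4
position: [0.5538, -0.1347, 0.1231]
ee_rot: [2.11, 2.328, -0.0]
force: [-0.2, -0.4, -4.6]
width: 0.411
```

```bash
python3 st.py
```

```text
clk 8.4 along 0.0313 side 0.0013 z 0.1231 F along/side/z [-0.4 -0.2 -4.6] T [-0.05 -0.05  0.04] xt.(a,n,z) [ 1.0e+00 -1.9e-03 -2.0e-04] zt [ 1.e-04 -2.e-04 -1.e+00]
```

Call:
{"fn": "jog_arm", "kwargs": {
  "moves": [
    {"twist":[0,0,0],"xyz":[-0.02,0,0],"grip":1},
    {"twist":[0,0,0],"xyz":[-0.035,0,0],"grip":1},
    {"twist":[0,0,0],"xyz":[-0.035,0,0],"grip":1}
  ]
}}

```text
clock: 8.78
position: [0.554, -0.1366, 0.1231]
ee_rot: [-2.109, -2.328, -0.0]
force: [0.5, 1.0, -5.9]
width: 0.403
```

```bash
python3 st.py
```

```text
clk 8.775 along 0.0294 side 0.0013 z 0.1231 F along/side/z [ 0.9  0.5 -5.9] T [ 0.13 -0.09  0.03] xt.(a,n,z) [ 1.e+00 -2.e-03  1.e-04] zt [-0.e+00  1.e-04 -1.e+00]
```

Call:
{"fn": "jog_arm", "kwargs": {
  "moves": [
    {"twist":[0,0,0],"xyz":[-0.012,0,0.004],"grip":1},
    {"twist":[0,0,0],"xyz":[-0.025,0,0.004],"grip":1},
    {"twist":[0,0,0],"xyz":[-0.025,0,0.004],"grip":1}
  ]
}}

```text
clock: 9.15
position: [0.554, -0.1374, 0.1229]
ee_rot: [-2.108, -2.328, -0.0]
force: [-0.5, 5.6, -3.9]
width: 0.404
```

```bash
python3 st.py
```

```text
clk 9.15 along 0.0286 side 0.0013 z 0.1229 F along/side/z [ 5.6  0.1 -3.9] T [0.99 0.28 0.03] xt.(a,n,z) [ 1.0e+00 -2.7e-03  8.0e-04] zt [-4.e-04  7.e-04 -1.e+00]
```

Call:
{"fn": "jog_arm", "kwargs": {
  "moves": [
    {"twist":[0,0,0],"xyz":[-0.006,0,0],"grip":1},
    {"twist":[0,0,0],"xyz":[-0.006,0,0],"grip":1}
  ]
}}

```text
clock: 9.4
position: [0.5541, -0.1376, 0.1229]
ee_rot: [-2.108, -2.328, -0.001]
force: [-1.7, 5.2, -2.9]
width: 0.404
```

```bash
python3 st.py
```

```text
clk 9.4 along 0.0284 side 0.0013 z 0.1229 F along/side/z [ 5.3 -1.2 -2.9] T [1.11 0.28 0.05] xt.(a,n,z) [ 1.0e+00 -2.8e-03  9.0e-04] zt [-4.e-04  9.e-04 -1.e+00]
```

Call:
{"fn": "jog_arm", "kwargs": {
  "moves": [
    {"twist":[0,0,0],"xyz":[-0.009,-0.002,-0.003],"grip":1},
    {"twist":[0,0,0],"xyz":[-0.009,-0.002,-0.003],"grip":1}
  ]
}}

```text
clock: 9.65
position: [0.5541, -0.138, 0.123]
ee_rot: [-2.108, -2.328, -0.001]
force: [-0.5, 6.3, -3.1]
width: 0.407
```

```bash
python3 st.py; python3 - <<'E'
from h import *
cv2.imwrite("pics/w4.png",arm.get_image("wrist")); 
E
```

```text
clk 9.65 along 0.0280 side 0.0013 z 0.1230 F along/side/z [ 6.3  0.1 -3.1] T [1.14 0.13 0.06] xt.(a,n,z) [ 1.    -0.003  0.001] zt [-3.e-04  1.e-03 -1.e+00]
```

View pics/w4.png

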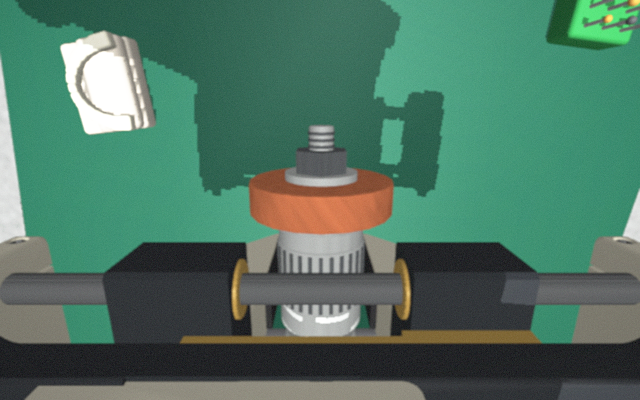

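The arbor sits in the jaws exactly as before (wheel columns 250–392, stud at 321), so it did not slip. The 6 N axial load with almost no side force says it bears. One more light push, then let go.

Call:
{"fn": "jog_arm", "kwargs": {
  "moves": [
    {"twist":[0,0,0],"xyz":[-0.007,0,0],"grip":1},
    {"twist":[0,0,0],"xyz":[-0.007,0,0],"grip":1}
  ]
}}

```text
clock: 9.95
position: [0.5541, -0.1381, 0.123]
ee_rot: [-2.107, -2.328, -0.001]
force: [-0.8, 6.2, -2.8]
width: 0.405
```

```bash
python3 st.py
```

```text
clk 9.95 along 0.0279 side 0.0012 z 0.1230 F along/side/z [ 6.3 -0.2 -2.8] T [1.33 0.24 0.1 ] xt.(a,n,z) [ 1.     -0.0032  0.0014] zt [-5.0e-04  1.3e-03 -1.0e+00]
```

Call:
{"fn": "jog_arm", "kwargs": {
  "moves": [
    {"twist":[0,0,0],"xyz":[0,0,0],"grip":-1},
    {"twist":[0,0,0],"xyz":[0,0,0],"grip":-1},
    {"twist":[0,0,0],"xyz":[0,0,0],"grip":-1},
    {"twist":[0,0,0],"xyz":[0,0,0],"grip":-1},
    {"twist":[0,0,0],"xyz":[0,0,0],"grip":-1}
  ]
}}

```text
clock: 10.58
position: [0.5543, -0.1396, 0.1232]
ee_rot: [2.109, 2.328, 0.0]
force: [0.1, 0.6, 0.1]
width: 0.898
```

```bash
python3 st.py; python3 - <<'E'
from h import *
c=cam("wrist");im=arm.get_image("wrist");cv2.imwrite("pics/w5.png",im);o=cv2.imread("pics/w4.png")
np.savez("w5",K=c[0],T=c[1])
for t,m in(("before",o),("after",im)):
  for r in (180,205): 
    x=m[r,230:410].astype(int); k=np.where((x[:,2]-x[:,1])>25)[0]; print(t,"wheel",r,230+k[0],230+k[-1])
  x=m[100:260,321].astype(int); k=np.where((x[:,2]-x[:,1])>25)[0]; print("rows",100+k[0],100+k[-1])
  g=cv2.cvtColor(m,cv2.COLOR_BGR2HSV)[100:150,321,1]; print("stud row",100+np.where(g<70)[0][0])
E
```

```text
clk 10.575 along 0.0264 side 0.0013 z 0.1232 F along/side/z [0.6 0.2 0.1] T [-0.02 -0.02 -0.02] xt.(a,n,z) [ 1.0e+00 -1.9e-03 -2.0e-04] zt [ 2.e-04 -1.e-04 -1.e+00]
before wheel 180 250 391
before wheel 205 250 391
rows 187 234
stud row 125
after wheel 180 248 390
after wheel 205 249 389
rows 182 228
stud row 121
```

The arbor stayed put on release: the image shift of 4–5 px matches the tool's own 1.6 mm spring-back. Now up, and over to the mallet.

Call:
{"fn": "jog_arm", "kwargs": {
  "moves": [
    {"twist":[0,0,0],"xyz":[0,0,-0.5],"grip":-1},
    {"twist":[0,0,0],"xyz":[0,0,-1.5],"grip":-1},
    {"twist":[0,0,0],"xyz":[0,0,-2.4],"grip":-1},
    {"twist":[0,0,1.0],"xyz":[0.8,0,-2.4],"grip":-1},
    {"twist":[0,0,2.0],"xyz":[1.7,0,-2.4],"grip":-1}
  ]
}}

```text
clock: 11.25
position: [0.5443, -0.0377, 0.268]
ee_rot: [2.489, 1.915, 0.002]
force: [0.8, 0.4, -1.2]
width: 1.002
```

```bash
cat > go.py <<'E'
import sys
from h import *
# go.py x y z yawdeg : tool-frame units to reach pose with tool z down, tool x at yaw
x,y,z,w=map(float,sys.argv[1:5]);s=arm.observe();M=R.from_rotvec(s["ee_rot"]).as_matrix()
w=np.radians(w);X=np.array([np.cos(w),np.sin(w),0]);Z=np.array([0,0,-1.]);G=np.column_stack([X,np.cross(Z,X),Z])
print("clk",s["clock"],"pos",s["position"].round(4),"xyz",(M.T@(np.array([x,y,z])-s["position"])/.06).round(3),"twist",(np.degrees(R.from_matrix(M.T@G).as_rotvec())/10).round(3),"F",s["force"].round(1),"w",round(s["width"],3))
E
python3 go.py .52 .29 .26 3
python3 - <<'E'
from h import *
f=np.load("w5.npz");c=(f["K"],f["T"]);P0=np.array([.5555,-.166,.13]);a=np.array([-.0963,.9954,0])
for r,z in [(121,.135),(182,.16),(228,.16)]:
  X=onz(c,(320,r),z);print(X.round(4),((X-P0)@a).round(4))
E
```

```text
clk 11.25 pos [ 0.5443 -0.0377  0.268 ] xyz [ 5.176 -1.79   0.131] twist [ 0.008 -0.009  7.217] F [ 0.8  0.4 -1.2] w 1.002
[ 0.5463 -0.0736  0.135 ] 0.0929
[ 0.5482 -0.0919  0.16  ] 0.0745
[ 0.5498 -0.1079  0.16  ] 0.0584
```

Call:
{"fn": "jog_arm", "kwargs": {
  "moves": [
    {"twist":[0,0,1.0],"xyz":[0.9,-0.3,0.1],"grip":-1},
    {"twist":[0,0,2.0],"xyz":[1.8,-0.6,0.1],"grip":-1},
    {"twist":[0,0,3.0],"xyz":[2.7,-0.9,0.1],"grip":-1},
    {"twist":[0,0,4.0],"xyz":[3.6,-1.2,0.1],"grip":-1},
    {"twist":[0,0,5.0],"xyz":[4.5,-1.5,0.1],"grip":-1}
  ]
}}

```text
clock: 11.88
position: [0.5236, 0.2478, 0.2612]
ee_rot: [-3.065, -0.688, -0.001]
force: [0.4, -0.4, -0.3]
width: 0.997
```

```bash
python3 go.py .52 .29 .26 3
```

```text
clk 11.875 pos [0.5236 0.2478 0.2612] xyz [ 0.247 -0.662  0.02 ] twist [ 0.    -0.003  2.231] F [ 0.4 -0.4 -0.3] w 0.997
```

Call:
{"fn": "jog_arm", "kwargs": {
  "moves": [
    {"twist":[0,0,1.0],"xyz":[0.15,-0.3,0.1],"grip":-1},
    {"twist":[0,0,2.0],"xyz":[0.25,-0.66,0.4],"grip":-1},
    {"twist":[0,0,2.23],"xyz":[0.25,-0.66,0.5],"grip":-1},
    {"twist":[0,0,2.23],"xyz":[0.25,-0.66,0.5],"grip":-1}
  ]
}}

```text
clock: 12.38
position: [0.5204, 0.2869, 0.2308]
ee_rot: [3.139, 0.095, -0.001]
force: [0.2, 0.1, -0.3]
width: 1.003
```

```bash
python3 go.py .52 .29 .26 3; python3 - <<'E'
from h import *
c=cam("wrist");im=arm.get_image("wrist");b=arm.get_image("scene");cv2.imwrite("pics/w6.png",im);cv2.imwrite("pics/s6.png",b)
np.savez("w6",K=c[0],T=c[1])
cv2.imwrite("pics/c6.png",np.vstack([im[:300],crop(b,225,95,160,75,4)]))
E
```

```text
clk 12.375 pos [0.5204 0.2869 0.2308] xyz [-0.003 -0.052 -0.486] twist [0.007 0.003 0.046] F [ 0.2  0.1 -0.3] w 1.003
```

View pics/c6.png

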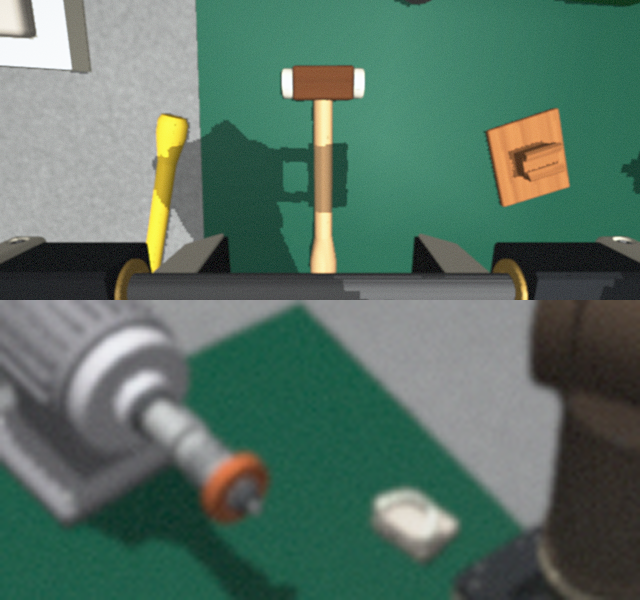

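The scene view shows the arbor standing in line in the socket with nothing holding it. The wrist view shows the mallet head at (323,83), faces at columns 282 and 365, and its handle straight down column 323.

```bash
python3 - <<'E'
from h import *
f=np.load("w6.npz");c=(f["K"],f["T"]);s=arm.observe();M=R.from_rotvec(s["ee_rot"]).as_matrix()
im=cv2.imread("pics/w6.png");hsv=cv2.cvtColor(im,cv2.COLOR_BGR2HSV)
g=(np.abs(hsv[...,0].astype(int)-75)>25)|(hsv[...,1]<60)
for r in (78,88,110,130,220,232):
    k=np.where(g[r,270:380])[0];m=(270+k[0]+270+k[-1])/2;X=onz(c,(m,r),.015);print(r,270+k[0],270+k[-1],X.round(4),(M.T@(X-s["position"])).round(4))
k=np.where(g[50:130,300])[0];print(50+k[0],50+k[-1]);
for r in (50+k[0],50+k[-1]): print(onz(c,(323,r),.025).round(4))
E
python3 go.py .55 .29 .007 3
```

```text
78 281 364 [0.6161 0.2908 0.015 ] [0.095  0.0015 0.2168]
88 281 364 [0.6066 0.2902 0.015 ] [0.0855 0.0016 0.2168]
110 313 332 [0.5852 0.2889 0.015 ] [0.064  0.0016 0.2168]
130 313 332 [0.5651 0.2877 0.015 ] [0.0439 0.0017 0.2168]
220 314 332 [0.4664 0.281  0.015 ] [-0.0551  0.0025  0.2167]
232 314 331 [0.4521 0.2807 0.015 ] [-0.0694  0.002   0.2167]
65 100
[0.6273 0.2911 0.025 ]
[0.595  0.2891 0.025 ]
clk 12.475 pos [0.521  0.2868 0.2317] xyz [ 0.482 -0.026  3.746] twist [ 0.001 -0.005  0.039] F [-0.8 -0.9  0.5] w 0.998
```

```bash
python3 go.py .556 .287 .0145 3.5
```

```text
clk 12.475 pos [0.521  0.2868 0.2317] xyz [0.579 0.03  3.621] twist [ 0.001 -0.005 -0.011] F [-0.8 -0.9  0.5] w 0.998
```

Call:
{"fn": "jog_arm", "kwargs": {
  "moves": [
    {"twist":[0,0,-0.01],"xyz":[0.58,0.03,0.9],"grip":-1},
    {"twist":[0,0,-0.01],"xyz":[0.58,0.03,1.8],"grip":-1},
    {"twist":[0,0,-0.01],"xyz":[0.58,0.03,2.7],"grip":-1},
    {"twist":[0,0,-0.01],"xyz":[0.58,0.03,3.2],"grip":-1},
    {"twist":[0,0,-0.01],"xyz":[0.58,0.03,3.2],"grip":-1}
  ]
}}

```text
clock: 13.1
position: [0.5544, 0.2866, 0.0376]
ee_rot: [3.138, 0.094, -0.005]
force: [-0.7, -0.8, 0.6]
width: 1.002
```

```bash
python3 go.py .556 .287 .0145 3.5
```

```text
clk 13.1 pos [0.5544 0.2866 0.0376] xyz [ 0.028 -0.005  0.385] twist [ 0.011  0.018 -0.005] F [-0.7 -0.8  0.6] w 1.002
```

Call:
{"fn": "jog_arm", "kwargs": {
  "moves": [
    {"twist":[0,0,0],"xyz":[0.02,0,0.38],"grip":-1},
    {"twist":[0,0,0],"xyz":[0.02,0,0.38],"grip":-1},
    {"twist":[0,0,0],"xyz":[0.02,0,0.38],"grip":1},
    {"twist":[0,0,0],"xyz":[0.02,0,0.38],"grip":1},
    {"twist":[0,0,0],"xyz":[0.02,0,0.38],"grip":1}
  ],
  "force": 60
}}

```text
clock: 13.72
position: [0.5567, 0.2887, 0.0171]
ee_rot: [-3.14, -0.095, -0.002]
force: [-0.1, -0.2, 0.4]
width: 0.722
```

Call:
{"fn": "jog_arm", "kwargs": {
  "moves": [
    {"twist":[0,0,0],"xyz":[0,0,0],"grip":1},
    {"twist":[0,0,0],"xyz":[0,0,0],"grip":1},
    {"twist":[0,0,0],"xyz":[0,0,0],"grip":1},
    {"twist":[0,0,0],"xyz":[0,0,0],"grip":1},
    {"twist":[0,0,0],"xyz":[0,0,0],"grip":1}
  ]
}}

```text
clock: 14.35
position: [0.5562, 0.2882, 0.0162]
ee_rot: [3.14, 0.094, -0.0]
force: [-1.1, -0.9, 0.9]
width: 0.189
```

Call:
{"fn": "jog_arm", "kwargs": {
  "moves": [
    {"twist":[0,0,0],"xyz":[0,0,0],"grip":1},
    {"twist":[0,0,0],"xyz":[0,0,0],"grip":1}
  ]
}}

```text
clock: 14.6
position: [0.5563, 0.2882, 0.0162]
ee_rot: [3.14, 0.094, -0.0]
force: [0.1, -1.2, 1.0]
width: 0.191
```

Call:
{"fn": "jog_arm", "kwargs": {
  "moves": [
    {"twist":[0,0,0],"xyz":[0,0,-0.3],"grip":1},
    {"twist":[0,0,0],"xyz":[0,0,-1.0],"grip":1},
    {"twist":[0,0,-0.2],"xyz":[0,0,-1.92],"grip":1},
    {"twist":[0,0,-0.2],"xyz":[0,0,-1.92],"grip":1},
    {"twist":[0,0,-0.2],"xyz":[0,0,-1.92],"grip":1}
  ]
}}

```text
clock: 15.22
position: [0.556, 0.2885, 0.1319]
ee_rot: [-3.138, -0.149, -0.0]
force: [-0.8, -0.7, -2.4]
width: 0.189
```

```bash
python3 go.py .488 .02 .131 5.5; python3 - <<'E'
from h import *
c=cam("wrist");im=arm.get_image("wrist");cv2.imwrite("pics/w7.png",im)
E
```

```text
clk 15.225 pos [0.556  0.2885 0.1319] xyz [-1.553  4.348  0.013] twist [-0.002 -0.001 -0.006] F [-0.8 -0.7 -2.4] w 0.189
```

View pics/w7.png

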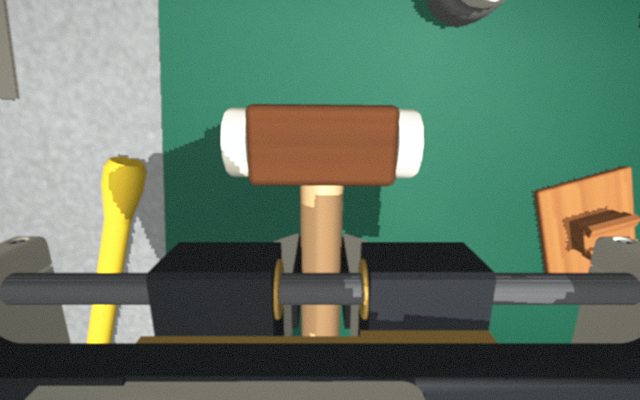

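The mallet is held square, with its lathe-side face at (423,143) and its head centre at (322,144). Moving to the stud.

Call:
{"fn": "jog_arm", "kwargs": {
  "moves": [
    {"twist":[0,0,0],"xyz":[-0.3,0.85,0],"grip":1},
    {"twist":[0,0,0],"xyz":[-0.6,1.7,0],"grip":1},
    {"twist":[0,0,0],"xyz":[-0.9,2.55,0],"grip":1},
    {"twist":[0,0,0],"xyz":[-1.25,3.4,0],"grip":1},
    {"twist":[0,0,0],"xyz":[-1.55,4.1,0.01],"grip":1}
  ]
}}

```text
clock: 15.9
position: [0.4852, 0.0324, 0.1297]
ee_rot: [3.137, 0.147, -0.004]
force: [-0.1, -0.3, -1.8]
width: 0.19
```

Call:
{"fn": "jog_arm", "kwargs": {
  "moves": [
    {"twist":[0,0,0],"xyz":[0,0,0],"grip":1},
    {"twist":[0,0,0],"xyz":[0,0,0],"grip":1},
    {"twist":[0,0,0],"xyz":[0,0,0],"grip":1}
  ]
}}

```text
clock: 16.27
position: [0.4871, 0.036, 0.1304]
ee_rot: [-3.138, -0.152, 0.001]
force: [0.3, -1.0, -1.6]
width: 0.19
```

```bash
python3 go.py .4884 -.0249 .131 5.5; python3 - <<'E'
from h import *
c=cam("wrist");im=arm.get_image("wrist");cv2.imwrite("pics/w8.png",im);np.savez("w8",K=c[0],T=c[1])
E
```

```text
clk 16.275 pos [0.4871 0.036  0.1304] xyz [-0.077  1.012 -0.009] twist [-0.001  0.004  0.005] F [ 0.3 -1.  -1.6] w 0.19
```

View pics/w8.png

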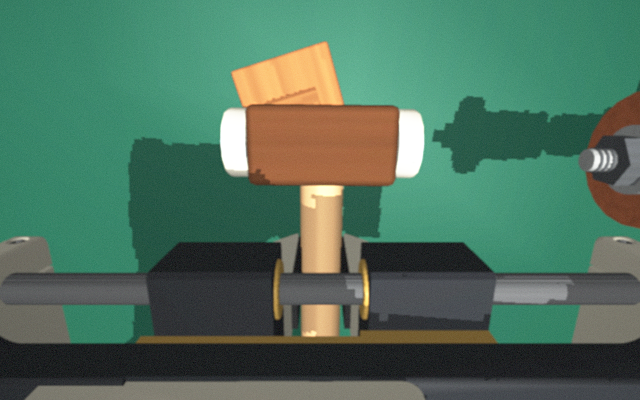

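The stud end is at (582,161) and the mallet face at (423,143), with the head spanning rows 105–185. I'll compute the offset.

```bash
python3 - <<'E'
from h import *
f=np.load("w8.npz");c=(f["K"],f["T"]);s=arm.observe();M=R.from_rotvec(s["ee_rot"]).as_matrix();t=s["position"]
L=lambda uv,z:(M.T@(onz(c,uv,z)-t)).round(4)
print("head far/near top",L((322,105),.144),L((322,185),.144),"face",L((423,143),.136),L((423,143),.13))
print("faceL",L((221,143),.13),"stud",L((581,161),.13),L((584,150),.135),L((584,171),.125))
a=np.array([-.0963,.9954,0]);print("a in tool",M.T@a)
E
python3 go.py .4884 -.0249 .131 5.5
```

```text
head far/near top [ 0.0709  0.0002 -0.0135] [ 0.0401  0.0003 -0.0135] face [ 0.0559  0.0416 -0.0055] [0.0552 0.0434 0.0005]
faceL [ 0.0552 -0.0428  0.0005] stud [0.0475 0.1124 0.0005] [ 0.0529  0.1088 -0.0045] [0.0421 0.1185 0.0055]
a in tool [ 5.38431655e-04 -1.00004726e+00  2.00251795e-04]
clk 16.325 pos [0.4872 0.036  0.1305] xyz [-0.078  1.012 -0.008] twist [-0.001  0.003  0.006] F [-0.3  0.2 -2.7] w 0.192
```

Call:
{"fn": "jog_arm", "kwargs": {
  "moves": [
    {"twist":[0,0,0],"xyz":[-0.1,0.45,-0.008],"grip":1},
    {"twist":[0,0,0],"xyz":[-0.1,0.92,-0.008],"grip":1},
    {"twist":[0,0,0],"xyz":[-0.1,0.92,-0.008],"grip":1},
    {"twist":[0,0,0],"xyz":[-0.1,0.92,-0.008],"grip":1}
  ]
}}

```text
clock: 16.82
position: [0.4865, -0.0197, 0.1312]
ee_rot: [-3.138, -0.151, 0.0]
force: [-0.4, 0.1, -1.9]
width: 0.191
```

```bash
python3 st.py;python3 - <<'E'
from h import *
c=cam("wrist");im=arm.get_image("wrist");cv2.imwrite("pics/w9.png",im)
cv2.imwrite("pics/c9.png",crop(im,380,60,200,140,4))
E
```

```text
clk 16.825 along 0.1523 side -0.0546 z 0.1312 F along/side/z [ 0.1 -0.4 -1.9] T [ 0.05  0.14 -0.02] xt.(a,n,z) [-3.e-04  1.e+00 -1.e-04] zt [-2.e-04  4.e-04 -1.e+00]
```

View pics/c9.png

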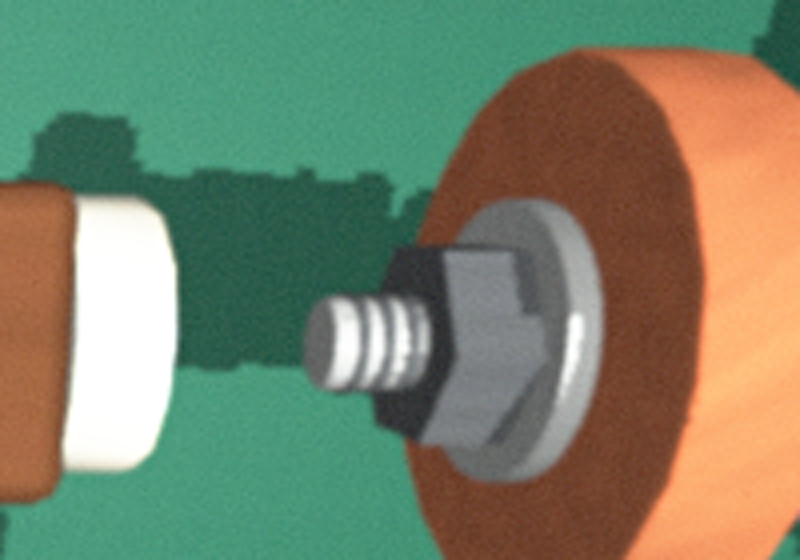

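The face centre (row 333) lines up with the stud (row 343) to within about 1 mm, with a gap of about 13 mm. That was my last view, so I press in gently and read the force from here.

Call:
{"fn": "jog_arm", "kwargs": {
  "moves": [
    {"twist":[0,0,0],"xyz":[0,0.08,0],"grip":1},
    {"twist":[0,0,0],"xyz":[0,0.15,0],"grip":1},
    {"twist":[0,0,0],"xyz":[0,0.17,0],"grip":1},
    {"twist":[0,0,0],"xyz":[0,0.18,0],"grip":1}
  ]
}}

```text
clock: 17.38
position: [0.4874, -0.0316, 0.1314]
ee_rot: [-3.138, -0.149, -0.0]
force: [-1.1, 0.6, -1.7]
width: 0.192
```

```bash
python3 st.py
```

```text
clk 17.375 along 0.1404 side -0.0549 z 0.1314 F along/side/z [ 0.7 -1.  -1.7] T [ 0.06  0.17 -0.02] xt.(a,n,z) [-0.0016  1.      0.    ] zt [ 0.e+00  1.e-04 -1.e+00]
```

Call:
{"fn": "jog_arm", "kwargs": {
  "moves": [
    {"twist":[0,0,0],"xyz":[0,0.012,0],"grip":1},
    {"twist":[0,0,0],"xyz":[0,0.024,0],"grip":1},
    {"twist":[0,0,0],"xyz":[0,0.03,0],"grip":1}
  ]
}}

```text
clock: 17.75
position: [0.4876, -0.0333, 0.1314]
ee_rot: [3.138, 0.149, 0.0]
force: [-0.4, 0.2, -2.7]
width: 0.188
```

```bash
python3 st.py
```

```text
clk 17.75 along 0.1386 side -0.0549 z 0.1314 F along/side/z [ 0.3 -0.4 -2.7] T [0.   0.19 0.04] xt.(a,n,z) [-0.0014  1.      0.    ] zt [ 0. -0. -1.]
```

Call:
{"fn": "jog_arm", "kwargs": {
  "moves": [
    {"twist":[0,0,0],"xyz":[0,0.02,0],"grip":1},
    {"twist":[0,0,0],"xyz":[0,0.04,0],"grip":1},
    {"twist":[0,0,0],"xyz":[0,0.05,0],"grip":1},
    {"twist":[0,0,0],"xyz":[0,0.05,0],"grip":1}
  ]
}}

```text
clock: 18.25
position: [0.4879, -0.0364, 0.1314]
ee_rot: [3.138, 0.149, 0.0]
force: [0.3, 0.4, -1.8]
width: 0.182
```

```bash
python3 st.py
```

```text
clk 18.25 along 0.1356 side -0.0548 z 0.1314 F along/side/z [ 0.4  0.3 -1.8] T [0.05 0.16 0.01] xt.(a,n,z) [-0.0015  1.      0.    ] zt [ 0. -0. -1.]
```

Call:
{"fn": "jog_arm", "kwargs": {
  "moves": [
    {"twist":[0,0,0],"xyz":[0,0.015,0],"grip":1},
    {"twist":[0,0,0],"xyz":[0,0.03,0],"grip":1},
    {"twist":[0,0,0],"xyz":[0,0.04,0],"grip":1},
    {"twist":[0,0,0],"xyz":[0,0.04,0],"grip":1}
  ]
}}

```text
clock: 18.75
position: [0.4881, -0.0388, 0.1313]
ee_rot: [3.138, 0.149, -0.0]
force: [0.5, -0.5, -2.5]
width: 0.193
```

```bash
python3 st.py
```

```text
clk 18.75 along 0.1331 side -0.0549 z 0.1313 F along/side/z [-0.5  0.4 -2.5] T [0.04 0.12 0.01] xt.(a,n,z) [-0.0015  1.     -0.    ] zt [-0. -0. -1.]
```

Call:
{"fn": "jog_arm", "kwargs": {
  "moves": [
    {"twist":[0,0,0],"xyz":[0,0.015,0],"grip":1},
    {"twist":[0,0,0],"xyz":[0,0.03,0],"grip":1},
    {"twist":[0,0,0],"xyz":[0,0.03,0],"grip":1}
  ]
}}

```text
clock: 19.12
position: [0.488, -0.0399, 0.1313]
ee_rot: [-3.137, -0.15, 0.001]
force: [-0.8, 3.5, -2.4]
width: 0.193
```

```bash
python3 st.py
```

```text
clk 19.125 along 0.1320 side -0.0550 z 0.1313 F along/side/z [ 3.6 -0.5 -2.4] T [0.81 0.4  0.14] xt.(a,n,z) [-7.e-04  1.e+00 -4.e-04] zt [-4.e-04  5.e-04 -1.e+00]
```

Contact, at 3.6 N. I ramp up in small steps.

Call:
{"fn": "jog_arm", "kwargs": {
  "moves": [
    {"twist":[0,0,0],"xyz":[0,0.012,0],"grip":1},
    {"twist":[0,0,0],"xyz":[0,0.024,0],"grip":1},
    {"twist":[0,0,0],"xyz":[0,0.024,0],"grip":1}
  ]
}}

```text
clock: 19.5
position: [0.4879, -0.0406, 0.1312]
ee_rot: [-3.137, -0.152, 0.002]
force: [-1.5, 6.7, -1.6]
width: 0.19
```

```bash
python3 st.py
```

```text
clk 19.5 along 0.1313 side -0.0553 z 0.1312 F along/side/z [ 6.8 -0.9 -1.6] T [1.48 0.68 0.32] xt.(a,n,z) [ 2.e-04  1.e+00 -1.e-03] zt [-0.0011  0.0012 -1.    ]
```

Call:
{"fn": "jog_arm", "kwargs": {
  "moves": [
    {"twist":[0,0,0],"xyz":[0,0.015,0],"grip":1},
    {"twist":[0,0,0],"xyz":[0,0.03,0],"grip":1},
    {"twist":[0,0,0],"xyz":[0,0.04,0],"grip":1},
    {"twist":[0,0,0],"xyz":[0,0.04,0],"grip":1}
  ]
}}

```text
clock: 20.0
position: [0.4876, -0.0415, 0.131]
ee_rot: [-3.135, -0.154, 0.003]
force: [-2.7, 12.5, -1.7]
width: 0.19
```

```bash
python3 st.py
```

```text
clk 20.0 along 0.1304 side -0.0555 z 0.1310 F along/side/z [12.7 -1.5 -1.7] T [2.53 0.91 0.55] xt.(a,n,z) [ 0.002   1.     -0.0019] zt [-0.0021  0.0026 -1.    ]
```

Call:
{"fn": "jog_arm", "kwargs": {
  "moves": [
    {"twist":[0,0,0],"xyz":[0,0.015,0],"grip":1},
    {"twist":[0,0,0],"xyz":[0,0.03,0],"grip":1},
    {"twist":[0,0,0],"xyz":[0,0.04,0],"grip":1},
    {"twist":[0,0,0],"xyz":[0,0.04,0],"grip":1}
  ]
}}

```text
clock: 20.5
position: [0.4874, -0.0425, 0.1308]
ee_rot: [-3.134, -0.157, 0.005]
force: [-5.7, 16.5, -1.2]
width: 0.19
```

```bash
python3 st.py
```

```text
clk 20.5 along 0.1295 side -0.0559 z 0.1308 F along/side/z [17.  -4.1 -1.2] T [3.57 1.13 0.81] xt.(a,n,z) [ 0.0037  1.     -0.0029] zt [-0.0033  0.0039 -1.    ]
```

Call:
{"fn": "jog_arm", "kwargs": {
  "moves": [
    {"twist":[0,0,0],"xyz":[0,0.015,0],"grip":1},
    {"twist":[0,0,0],"xyz":[0,0.028,0],"grip":1},
    {"twist":[0,0,0],"xyz":[0,0.028,0],"grip":1}
  ]
}}

```text
clock: 20.88
position: [0.4872, -0.0432, 0.1307]
ee_rot: [-3.133, -0.159, 0.006]
force: [-5.3, 19.5, -0.8]
width: 0.188
```

```bash
python3 st.py
```

```text
clk 20.875 along 0.1288 side -0.0562 z 0.1307 F along/side/z [19.9 -3.4 -0.8] T [4.22 1.3  1.02] xt.(a,n,z) [ 0.0048  1.     -0.0036] zt [-0.0041  0.0048 -1.    ]
```

Call:
{"fn": "jog_arm", "kwargs": {
  "moves": [
    {"twist":[0,0,0],"xyz":[0,0.015,0],"grip":1},
    {"twist":[0,0,0],"xyz":[0,0.018,0],"grip":1},
    {"twist":[0,0,0],"xyz":[0,0.018,0],"grip":1}
  ]
}}

```text
clock: 21.25
position: [0.4871, -0.0436, 0.1306]
ee_rot: [-3.132, -0.16, 0.007]
force: [-6.4, 21.3, 1.0]
width: 0.192
```

```bash
python3 st.py
```

```text
clk 21.25 along 0.1284 side -0.0563 z 0.1306 F along/side/z [21.9 -4.3  1. ] T [4.78 1.48 1.02] xt.(a,n,z) [ 0.0057  1.     -0.004 ] zt [-0.0046  0.0054 -1.    ]
```

The wrist reads about 22 N, inside the 18–25 N band. I back out to the earlier viewing pose and compare the image numerically.

Call:
{"fn": "jog_arm", "kwargs": {
  "moves": [
    {"twist":[0,0,0],"xyz":[0,-0.06,0],"grip":1},
    {"twist":[0,0,0],"xyz":[0,-0.15,0],"grip":1},
    {"twist":[0,0,0],"xyz":[0,-0.48,0],"grip":1},
    {"twist":[0,0,0],"xyz":[0,-0.48,0],"grip":1},
    {"twist":[0,0,0],"xyz":[0,-0.48,0],"grip":1}
  ]
}}

```text
clock: 21.88
position: [0.4865, -0.0218, 0.1314]
ee_rot: [3.137, 0.148, 0.001]
force: [1.1, 0.2, -1.9]
width: 0.192
```

```bash
python3 st.py; python3 - <<'E'
from h import *
o=cv2.imread("pics/w9.png");im=arm.get_image("wrist");cv2.imwrite("pics/w10.png",im)
g=lambda m:cv2.cvtColor(m,cv2.COLOR_BGR2GRAY)
A,B=g(o),g(im)
def match(x,y,w,h,t):
    r=cv2.matchTemplate(B,A[y:y+h,x:x+w],cv2.TM_CCOEFF_NORMED);_,v,_,p=cv2.minMaxLoc(r)
    x0,y0=p;sx=sy=0
    if 0<x0<r.shape[1]-1 and 0<y0<r.shape[0]-1:
        q=lambda l,c,h:(l-h)/(2*(l-2*c+h)); sx=q(r[y0,x0-1],r[y0,x0],r[y0,x0+1]);sy=q(r[y0-1,x0],r[y0,x0],r[y0+1,x0])
    print(t,round(v,3),"shift",round(x0+sx-x,2),round(y0+sy-y,2))
match(450,125,60,40,"stud");match(480,75,90,120,"wheel");match(225,95,205,100,"head");match(395,100,40,90,"face");match(310,190,30,45,"handle")
E
```

```text
clk 21.875 along 0.1502 side -0.0547 z 0.1314 F along/side/z [ 0.   1.1 -1.9] T [-0.03  0.17  0.05] xt.(a,n,z) [-2.2e-03  1.0e+00  4.0e-04] zt [ 4.e-04 -7.e-04 -1.e+00]
stud 0.973 shift -5.49 -0.69
wheel 0.985 shift -6.12 -0.61
head 0.987 shift -0.41 0.06
face 0.993 shift -0.31 -0.24
handle 0.986 shift -0.11 0.19
```

The mallet has not turned in the grip. The arbor's image shift of about 6 px matches the 2 mm pose difference, so it neither came out nor tilted. I take the mallet back to its original spot.

```bash
python3 go.py .5563 .2882 .131 3.5
```

```text
clk 21.925 pos [ 0.4865 -0.0219  0.1314] xyz [ 1.643e+00 -5.036e+00  4.000e-03] twist [ 0.004 -0.002  0.188] F [-0.1 -0.  -2.3] w 0.194
```

Call:
{"fn": "jog_arm", "kwargs": {
  "moves": [
    {"twist":[0,0,0],"xyz":[0,-0.8,0],"grip":1},
    {"twist":[0,0,0],"xyz":[0.3,-1.7,0],"grip":1},
    {"twist":[0,0,0],"xyz":[0.6,-2.6,0],"grip":1},
    {"twist":[0,0,0.1],"xyz":[1.0,-3.5,0],"grip":1},
    {"twist":[0,0,0.19],"xyz":[1.4,-4.4,0],"grip":1}
  ]
}}

```text
clock: 22.55
position: [0.546, 0.2508, 0.1315]
ee_rot: [3.14, 0.094, 0.001]
force: [1.0, -0.5, -2.2]
width: 0.192
```

```bash
python3 go.py .5563 .2882 .031 3.5
```

```text
clk 22.55 pos [0.546  0.2508 0.1315] xyz [ 0.207 -0.613  1.674] twist [ 0.003 -0.004 -0.006] F [ 1.  -0.5 -2.2] w 0.192
```

Call:
{"fn": "jog_arm", "kwargs": {
  "moves": [
    {"twist":[0,0,0],"xyz":[0.1,-0.4,0.3],"grip":1},
    {"twist":[0,0,0],"xyz":[0.1,-0.4,0.9],"grip":1},
    {"twist":[0,0,0],"xyz":[0.1,-0.4,1.6],"grip":1},
    {"twist":[0,0,0],"xyz":[0.1,-0.4,1.6],"grip":1},
    {"twist":[0,0,0],"xyz":[0.1,-0.4,1.6],"grip":1}
  ]
}}

```text
clock: 23.18
position: [0.5505, 0.274, 0.0366]
ee_rot: [-3.14, -0.096, -0.002]
force: [-0.3, 0.1, -1.1]
width: 0.188
```

```bash
python3 go.py .5563 .2882 .017 3.5
```

```text
clk 23.175 pos [0.5505 0.274  0.0366] xyz [ 0.11  -0.23   0.326] twist [-0.001 -0.008 -0.001] F [-0.3  0.1 -1.1] w 0.188
```

Just lower it here; the spot is clear.

Call:
{"fn": "jog_arm", "kwargs": {
  "moves": [
    {"twist":[0,0,0],"xyz":[0,0,0.15],"grip":1},
    {"twist":[0,0,0],"xyz":[0,0,0.3],"grip":1},
    {"twist":[0,0,0],"xyz":[0,0,0.33],"grip":1},
    {"twist":[0,0,0],"xyz":[0,0,0.33],"grip":1}
  ]
}}

```text
clock: 23.68
position: [0.5495, 0.2744, 0.0162]
ee_rot: [-3.14, -0.097, -0.0]
force: [-2.6, -0.7, 5.2]
width: 0.19
```

```bash
python3 go.py .5505 .274 .0165 3.5
```

```text
clk 23.675 pos [0.5495 0.2744 0.0162] xyz [ 0.017  0.008 -0.006] twist [-0.001 -0.001  0.005] F [-2.6 -0.7  5.2] w 0.19
```

The mallet is on the bench, so I release and lift.

Call:
{"fn": "jog_arm", "kwargs": {
  "moves": [
    {"twist":[0,0,0],"xyz":[0,0,-0.01],"grip":-1},
    {"twist":[0,0,0],"xyz":[0,0,-0.01],"grip":-1},
    {"twist":[0,0,0],"xyz":[0,0,-0.01],"grip":-1},
    {"twist":[0,0,0],"xyz":[0,0,-0.01],"grip":-1},
    {"twist":[0,0,0],"xyz":[0,0,-0.02],"grip":-1}
  ]
}}

```text
clock: 24.3
position: [0.5494, 0.2743, 0.0167]
ee_rot: [3.14, 0.097, -0.0]
force: [-0.1, 0.9, -0.7]
width: 0.682
```

Call:
{"fn": "jog_arm", "kwargs": {
  "moves": [
    {"twist":[0,0,0],"xyz":[0,0,-0.3],"grip":-1},
    {"twist":[0,0,0],"xyz":[0,0,-1.0],"grip":-1},
    {"twist":[0,0,0],"xyz":[0,0,-2.0],"grip":-1},
    {"twist":[0,0,0],"xyz":[0,0,-3.0],"grip":-1},
    {"twist":[0,0,0],"xyz":[0,0,-3.3],"grip":-1}
  ]
}}

```text
clock: 24.92
position: [0.5512, 0.2751, 0.2208]
ee_rot: [-3.136, -0.097, -0.011]
force: [0.6, 0.7, 0.3]
width: 1.002
```

Call:
{"fn": "jog_arm", "kwargs": {
  "moves": [
    {"twist":[0,0,0],"xyz":[0,0,0],"grip":-1},
    {"twist":[0,0,0],"xyz":[0,0,0],"grip":-1},
    {"twist":[0,0,0],"xyz":[0,0,0],"grip":-1}
  ]
}}

```text
clock: 25.3
position: [0.5487, 0.2739, 0.2133]
ee_rot: [3.139, 0.097, -0.003]
force: [-0.3, -0.7, -0.1]
width: 1.0
```

```bash
python3 go.py .5505 .274 .0165 3.5; python3 - <<'E'
from h import *
C=cam("scene");im=arm.get_image("scene");w=arm.get_image("wrist");cv2.imwrite("pics/s11.png",im);cv2.imwrite("pics/w11.png",w)
o=cv2.imread("pics/s6.png");d=cv2.absdiff(o,im)
x,y=240,150
for n,b in [("arbor",(258,190,32,45)),("cast",(310,140,35,25)),("lathe",(225,100,50,40))]:
    x,y,ww,h=b;t=cv2.cvtColor(o,6)[y:y+h,x:x+ww]; r=cv2.matchTemplate(cv2.cvtColor(im,6),t,5);_,v,_,p=cv2.minMaxLoc(r);print(n,round(v,3),p[0]-x,p[1]-y)
def orange(m,x0,x1,y0,y1):
    hs=cv2.cvtColor(m,cv2.COLOR_BGR2HSV)[y0:y1,x0:x1]; k=cv2.inRange(hs,(3,120,80),(16,255,255));M=cv2.moments(k,True);return M["m00"],(x0+M["m10"]/max(M["m00"],1),y0+M["m01"]/max(M["m00"],1))
print(orange(o,265,300,195,235),orange(im,265,300,195,235))
hs=cv2.cvtColor(w,cv2.COLOR_BGR2HSV);k=cv2.inRange(hs[:240,230:420],(3,80,30),(14,255,150));M=cv2.moments(k,True);u=(230+M["m10"]/M["m00"],M["m01"]/M["m00"]);print("head px",u,M["m00"],onz(cam("wrist"),u,.03).round(4))
E
```

```text
clk 25.3 pos [0.5487 0.2739 0.2133] xyz [ 3.80e-02 -3.00e-03  3.28e+00] twist [0.007 0.013 0.005] F [-0.3 -0.7 -0.1] w 1.0
arbor 0.979 0 0
cast 0.998 0 0
lathe 0.999 0 0
(8.0, (298.625, 201.0)) (8.0, (298.625, 201.0))
head px (320.46066303809994, 119.95051954477981) 2021.0 [0.605  0.2778 0.03  ]
```

```bash
python3 - <<'E'
import cv2,numpy as np
o=cv2.imread("pics/s6.png");m=cv2.imread("pics/s11.png")
x,y,w,h=260,118,34,34
r=cv2.matchTemplate(m,o[y:y+h,x:x+w],5);_,v,_,p=cv2.minMaxLoc(r);x0,y0=p
q=lambda l,c,h:(l-h)/(2*(l-2*c+h))
print("arbor",round(v,4),x0-x+q(r[y0,x0-1],r[y0,x0],r[y0,x0+1]),y0-y+q(r[y0-1,x0],r[y0,x0],r[y0+1,x0]), "mean diff",cv2.absdiff(o,m)[y:y+h,x:x+w].mean())
for t in (o,m):
    k=cv2.inRange(cv2.cvtColor(t,cv2.COLOR_BGR2HSV)[120:160,265:300],(3,110,80),(16,255,255));M=cv2.moments(k,True);print(M["m00"],265+M["m10"]/M["m00"],120+M["m01"]/M["m00"])
E
```

```text
arbor 0.9974 0.018263256 0.005260355 mean diff 2.482698961937716
118.0 281.9237288135593 140.4322033898305
121.0 282.0165289256198 140.50413223140495
```

```bash
python3 -c "
from cell import arm
print(arm.sign_off(), arm.observe()['clock'])"
```

```text
the job is handed in; nothing more can be done
the job is handed in; nothing more can be done
```

The arbor is fitted in the spindle, the mallet is back on the bench, and the job is handed in at about 25 s. No verdict was reported, and the lock itself is inferred from force readings, not measured.

- **Fitting:** I took the arbor from its rest by the hub and slid it in along the measured spindle axis. It bore at about 6 N with almost no side force. When I let go it stayed in place; by the measured pose the back face stands about 4 mm from the nose.
- **Tapping:** I drove it home as a slow press with the mallet face on the stud, not a swung blow. The wrist reading peaked at about 22 N along the spindle, inside the 18–25 N band and below the 30 N limit.
- **Mallet:** I laid it near where it first lay (head at about 0.605, 0.278) and lifted the open gripper clear.

**Last checks:**
- The arbor had moved less than 0.1 px in the scene camera compared with just after release, and the lathe and cast had not moved.
- My first check of the arbor used the wrong part of the picture, so I repeated it on the right spot.
- The final height of the mallet was not measured. It was put down until the bench pushed back at the height where it was picked up.
- The jar and the bur block were not measured again at the end. Nothing was moved near them.
- The grip of the taper could not be measured directly.
- Camera estimates of the wheel's and stud's place along the axis differed by up to about 3 mm. Contact at the stud was found by force instead.

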